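# Rock the blue-cross die off its pins

### The arm

A 7-joint arm with a two-finger parallel gripper is mounted at the origin on the work surface. World frame = base frame: x ahead of the robot, y to its left, z up, the work surface at z = 0. Lengths are in m, angles in rad, forces in N, time in s.
With the tool pointing down it reaches from about 0.4 to 0.875 m from the base axis. Payload 19.3 kg.
Tool frame: the origin (TCP) lies midway between the tips of the shut fingers; the grasp point (between the pads) lies 19 mm behind it (bot.pinch_z is the distance from the TCP to the grasp point, in m); z points along the fingers, y is the line along which they close (so a half turn about z gives the same grasp; the last joint's range is limited). The gripper opens to 85 mm and grips with 20 to 120 N. Pads are 22 mm wide; open, the fingers measure 114 mm over their backs; the gripper's body (76 mm by 85 mm) begins 54 mm behind the grasp point. The pads swing forward as they close: fully open they stand 13 mm farther back than shut.
Start: joints at [-0.07, 0.521, -0.036, 1.599, 0.021, 1.021, -0.113], TCP at [0.625, -0, 0.231] pointing down, gripper open.
Joint ranges: [-2.91, 2.91], [-0.3, 2.13], [-1.5, 1.42], [0.17, 2.43], [-1.26, 4.41], [0.16, 1.93], [-2.52, 2.52]. Speed limits (rad/s): [1.89, 1.89, 2.39, 2.39, 3.01, 3.01, 3.01].

### API

Orientations are given as [roll, pitch, yaw] about the fixed x, y, z axes, in that order (R = Rz(yaw) Ry(pitch) Rx(roll)).
In Python, from workcell import observe, viewer, bot gives the robot as it stands. The module is installed in compiled form; this text tells all that it offers.
- The arm moves only by the tool play_rows, never from a script. Its argument "motion" is a list of rows, each a list of 7 numbers: the shift along the tool's x, y, z in cm, then the turn, a rotation vector about the tool's x, y, z in rad, then the opening, from -1 (shut) to 1 (fully open), so that 0 is half open. A call has exactly 5 rows; each row is the pose to reach, as a shift and turn from the pose commanded when the call began, along the tool's axes at that moment; what a row does not reach only later rows make up. A row lasts 1/10 s, in which the tool goes at most 50 mm and 8.59 degrees, less where a joint would pass 70% of its speed; a pose out of reach is approached as far as the arm can. A call with a gripper value outside its range is refused whole. The fingers move at their own pace and stop on an object; "squeeze" is the grip in N (left out, the last holds). Time passes only in rows, so rows that repeat a pose let the fingers close, or fill a call up. It gives the time, the measured TCP pose, the force, the opening and the grip force at its end, in the units of the state.
- observe(): the state, without advancing time (a new reading comes with each control period).
- viewer.grab_frame(name): name is "scene" or "side" or "wrist"; returns (picture, depth): 420x560x3 uint8, red, green, blue; 420x560 float32, m along the optical axis (not along the pixel's ray), 0 where there is no reading.
- viewer.camera_info(name): a dict with "fx", "fy", "cx", "cy" (pixels), "k1" (the pictures are not rectified: a ray, as slopes to the right and down, at radius r is drawn at 1 + k1 r^2 times it, then the intrinsics apply), "R" (3x3) and "t" (3): a world point X has camera coordinates R X + t. Camera axes: x right, y down, z forward; pixel columns grow to the right and rows downward; lengths in m; the calibration is good to about 2 mm. A picture is of the moment at which its call begins: read the wrist's pose just before it. camera_info takes no time and is no camera call; for the wrist camera it gives the pose at the moment of the call.
- bot.job_done(): hands the job in; it is judged then, once.
The state is a dict: "clock": time; "qpos": joint angles; "qd": joint speeds; "joint_efforts": joint torques, N m; "position": TCP position; "tool_rot": TCP orientation; "force": force on the tool from outside, world axes, zero at the start; "moment": the same for the moment, N m; "grip_width": finger opening in m; "finger_force": force on a finger pad.
Only numpy, scipy, OpenCV 4.12 (cv2) and the standard library are available. Lean on these libraries where they do the work, as an engineer would, in place of code of your own. Each camera call takes 0.05 s, during which the arm holds its last target. There are 200 camera calls.

### The job

Take the stamping die with the blue cross out of the rack and set it down upright, wholly inside the red dish, without dropping it. It sits tight on two pins, so rock it loose while it is still on them: first tip it about 8 degrees with its red-marked end up, then about 8 degrees with the other end up, and only then draw it upward. Leave the other two dies seated, and never tip the die far over.

Things in the scene. Friction and masses are not known exactly. Their poses are not given: they have to be found in the camera images.
- cross_die_grip (a point): Die to take: aluminium block 34 (x) x 70 (y) x 18 mm, 220 g; on its middle a post 24 (x) x 30 (y) mm, 18 to 64 mm above the underside, with a 4 mm blue cross on top. Point: middle of the post, 44 mm above the underside; z up, y along the block to the end with the red mark (30 x 12 mm). Grip across the 30 mm. To tip red end up, turn about x over the lower edge of the other end (y -35 mm): 8 deg lifts the middle 5 mm.
- disc_die_grip (a point): Bystander: same die with a yellow disc; same point and axes. All three sit in any order, 85 mm apart in x, on a grey fixed rack, top 16 mm above the bench. Each stands on 2 tapered pins, 6 mm thick, 14 mm tall, y +-20 mm, in slots roomy along y. A sprung clip rubs each end (y +-35 mm) 10 mm up: about 10 N holds each end down; clips reach out to y +-67 mm, 18 mm above the rack.
- square_die_grip (a point): Bystander: same die with a white square on top; same point, axes, pins and clips.
- dish_floor (a point): Shallow round red dish, loose, 0.35 kg, 160 mm across and 22 mm high, flat floor about 148 mm across. This point is the centre of its inner floor, 4 mm above the bench; z is up.
Not all that is in view belongs to the job. Of the things that look like the part that bears dish_floor, the smallest one is meant.

How it is judged:
By the outcome, as a careful person would: the job done as asked, in the order asked, and still so for the second after the job is handed in, with the robot touching nothing.
It also fails if it takes over 45 s, if anything falls off the work surface, if the arm or the gripper's body presses on something with over 40 N, if the wrist force passes 120 N, or if a joint passes its speed limit or range.

## Working session

There is one attempt and no reset: what is moved stays moved. The work goes in short steps, Python scripts to look and compute and a tool call to move; the robot and the scene stay as the last step left them, time stands still between calls to the robot, and variables do not carry over. Pictures are saved under pics/ and viewed, at most 10 in all, crops included, and the job is handed in when it is done.

Besides the shell and the picture viewer there is one more tool, called by a JSON object that holds its "op" and its "data", one argument or row to a line. play_rows: Moves the arm, as the interface text tells. Its arguments: {"type":"object","properties":{"motion":{"type":"array"},"squeeze":{"type":"number"}},"required":["motion"]}

```bash
mkdir -p pics; cat > h.py <<'E'
import numpy as np, cv2
from workcell import observe, viewer, bot
from scipy.spatial.transform import Rotation as Ro
def grab(name,save=None):
    info=viewer.camera_info(name); p,d=viewer.grab_frame(name)
    if save: cv2.imwrite(f'pics/{save}.png',p[:,:,::-1])
    return p,d,info
def ray(info,u,v):
    xd=np.array([(u-info['cx'])/info['fx'],(v-info['cy'])/info['fy']]);x=xd.copy()
    for _ in range(20): x=xd/(1+info['k1']*(x@x))
    R=np.array(info['R']);t=np.array(info['t'])
    return -R.T@t, R.T@np.array([x[0],x[1],1])
def onplane(info,u,v,z):
    o,r=ray(info,u,v); return o+r*(z-o[2])/r[2]
def atdepth(info,u,v,d):
    o,r=ray(info,u,v); return o+r*d
E
python3 - <<'E'
from h import *
for n in ('scene','side'):
    p,d,i=grab(n,n+'0'); print(n,i)
print(observe())
a=cv2.imread('pics/scene0.png');b=cv2.imread('pics/side0.png')
E
```

```text
scene {'fx': 390.5606849557285, 'fy': 390.5606849557285, 'cx': 275.9086250006425, 'cy': 211.17899055565977, 'k1': 0.0200149960720521, 'R': array([[ 0.82775226,  0.56091926,  0.01399227],
       [ 0.41275437, -0.59183317, -0.69236358],
       [-0.38007898,  0.57888088, -0.72141312]]), 't': array([-0.28773195, -0.24905434,  1.32733227])}
side {'fx': 538.5413039400697, 'fy': 538.5413039400697, 'cx': 294.89989634903856, 'cy': 208.30910092396786, 'k1': -0.07277775526417107, 'R': array([[ 0.91667587,  0.39922359,  0.0180521 ],
       [ 0.23024325, -0.49067218, -0.84037423],
       [-0.32663955,  0.77450716, -0.54170589]]), 't': array([-0.34390129, -0.11867479,  1.75701946])}
{'clock': 0.1, 'qpos': array([-0.07022132,  0.52197659, -0.03632025,  1.59992412,  0.0212001 ,
        1.02114043, -0.11281682]), 'qd': array([ 0.00086988, -0.00193334, -0.00019855, -0.00127511,  0.00063877,
       -0.00053177,  0.00141112]), 'joint_efforts': array([ 6.00351588e-03, -9.28489351e+01,  1.98515877e+00, -3.70530617e+01,
        1.82421418e-02,  5.33716375e-03, -2.83208755e-05]), 'position': array([ 6.24695341e-01, -2.53907908e-05,  2.30779186e-01]), 'tool_rot': array([-3.14053210e+00,  7.90762435e-05,  1.57078323e+00]), 'force': array([0.55306382, 1.27347726, 0.58020058]), 'moment': array([ 0.00260068, -0.02557053,  0.02749152]), 'finger_force': 0.0, 'grip_width': 0.08527774219251032}
```

View pics/scene0.png

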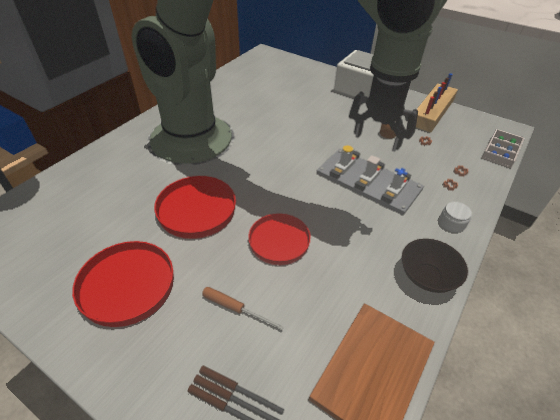

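View pics/side0.png

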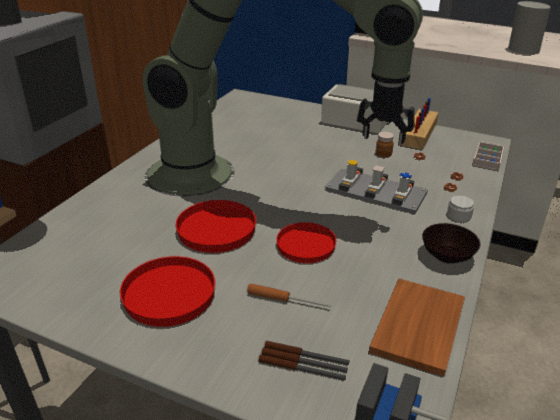

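The scene picture shows the rack near (370,178). Its posts are yellow disc (348,150), white square (373,161) and blue cross (401,172). The smallest red dish is at (279,238) in the scene view and (306,242) in the side view. Next I measure both.

```bash
python3 - <<'E'
from h import *
for n,box in (('scene',(300,120,450,215)),('side',(320,140,440,215))):
    p=cv2.imread(f'pics/{n}0.png'); i=viewer.camera_info(n)
    hsv=cv2.cvtColor(p,cv2.COLOR_BGR2HSV)
    red=(((hsv[...,0]<6)|(hsv[...,0]>174))&(hsv[...,1]>150)&(hsv[...,2]>80)).astype(np.uint8)
    k,l,s,c=cv2.connectedComponentsWithStats(red)
    for j in range(1,k):
        if s[j,4]>1000:
            cn,_=cv2.findContours((l==j).astype(np.uint8),0,1)
            pts=np.array([onplane(i,*q[0],0.022)[:2] for q in max(cn,key=len)])
            (cx,cy),r=cv2.minEnclosingCircle(pts.astype(np.float32)); print(n,'dish',s[j],cx,cy,r, 'mid',(pts.min(0)+pts.max(0))/2)
        elif s[j,4]>3 and box[0]<c[j][0]<box[2] and box[1]<c[j][1]<box[3]: print(n,'redmark',c[j],s[j,4],onplane(i,*c[j],0.034))
    for nm,lo,hi in (('blue',100,130),('yel',20,32)):
        m=((hsv[...,0]>=lo)&(hsv[...,0]<=hi)&(hsv[...,1]>120)&(hsv[...,2]>60)).astype(np.uint8)
        k,l,s,c=cv2.connectedComponentsWithStats(m)
        for j in range(1,k):
            if s[j,4]>8 and box[0]<c[j][0]<box[2] and box[1]<c[j][1]<box[3]: print(n,nm,c[j],s[j,4],onplane(i,*c[j],0.081))
a=cv2.imread('pics/scene0.png')[120:215,310:440]; cv2.imwrite('pics/c1.png',cv2.resize(a,None,fx=6,fy=6,interpolation=2))
E
```

```text
scene dish [ 155  176   81   62 3693] 0.24374037981033325 -0.24407242238521576 0.118874691426754 mid [ 0.24003711 -0.24275476]
scene dish [ 249  215   61   46 1965] 0.4972397983074188 -0.20691494643688202 0.0790083110332489 mid [ 0.49815607 -0.22076939]
scene dish [  73  241  100   85 6226] 0.2753530442714691 -0.5211635231971741 0.11506606638431549 mid [ 0.27251614 -0.51833303]
scene blue [400.64102564 171.35897436] 39 [0.67207039 0.14140581 0.081     ]
scene yel [347.3877551  148.36734694] 49 [0.50158616 0.15054861 0.081     ]
side dish [ 176  200   80   53 2759] 0.24488908052444458 -0.25294625759124756 0.12560826539993286 mid [ 0.24060338 -0.25120718]
side dish [ 277  223   59   40 1715] 0.4994122385978699 -0.22054173052310944 0.08896764367818832 mid [ 0.49903965 -0.22065094]
side dish [ 120  256   95   71 4850] 0.28257811069488525 -0.5252180695533752 0.12250722199678421 mid [ 0.27491347 -0.52494007]
side blue [405.33333333 174.86111111] 36 [0.67258968 0.13829574 0.081     ]
side yel [352.29268293 162.04878049] 41 [0.50312127 0.14695936 0.081     ]
```

View pics/c1.png

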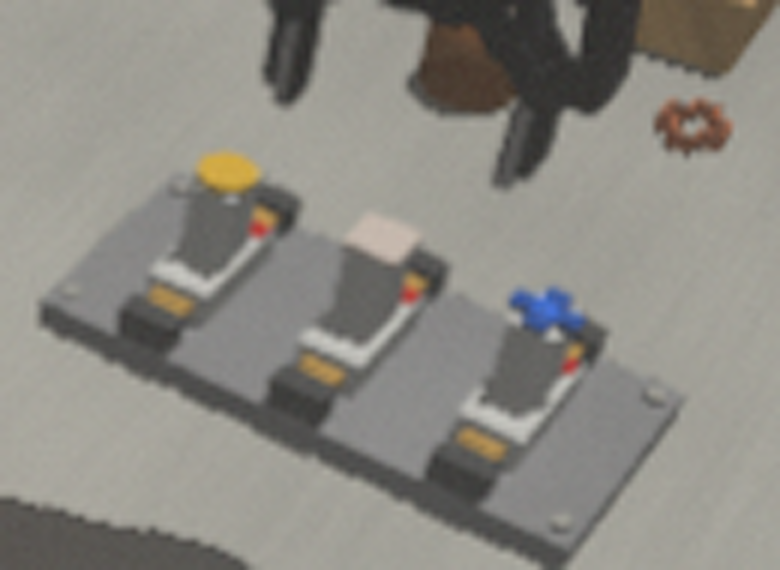

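The crop confirms that the blue-cross die is the right-hand one, with its red mark toward +y (the far end). Going above it and turning the tool.

{"op": "play_rows", "data": {
  "motion": [
    [2.8,0.9,0,0,0,-0.14,1],
    [5.6,1.9,0,0,0,-0.28,1],
    [8.4,2.8,0,0,0,-0.42,1],
    [11.2,3.8,0,0,0,-0.56,1],
    [14,4.7,0,0,0,-0.7,1]
  ]
}}

```text
clock: 0.6
position: [0.6721, 0.141, 0.231]
tool_rot: [-3.141, -0.0, 2.276]
force: [-0.2, -0.1, 0.2]
grip_width: 0.0856
finger_force: 0.0
```

{"op": "play_rows", "data": {
  "motion": [
    [0,0,0,0,0,-0.14,1],
    [0,0,0,0,0,-0.28,1],
    [0,0,0,0,0,-0.42,1],
    [0,0,0,0,0,-0.56,1],
    [0,0,0,0,0,-0.7,1]
  ]
}}

```text
clock: 1.1
position: [0.6718, 0.1399, 0.2309]
tool_rot: [-3.141, -0.001, 2.977]
force: [-1.0, 0.1, 0.9]
grip_width: 0.0852
finger_force: 0.0
```

{"op": "play_rows", "data": {
  "motion": [
    [0,0,0,0,0,-0.12,1],
    [0,0,0,0,0,-0.12,1],
    [0,0,0,0,0,-0.12,1],
    [0,0,0,0,0,-0.12,1],
    [0,0,0,0,0,-0.12,1]
  ]
}}

```text
clock: 1.6
position: [0.672, 0.1401, 0.2313]
tool_rot: [-3.141, -0.0, 3.089]
force: [-0.5, 0.2, -1.1]
grip_width: 0.0855
finger_force: 0.0
```

```bash
python3 - <<'E'
from h import *
s=observe(); print(s['clock'],s['position'],s['tool_rot'],s['force'],s['qpos'])
for n in ('wrist','scene','side'):
    p,d,i=grab(n,n+'1')
    if n=='wrist': np.save('w1.npy',d); np.savez('i1.npz',**{k:np.array(v) for k,v in i.items()})
E
```

```text
1.6 [0.67195849 0.14007158 0.2312657 ] [-3.14145488e+00 -2.03718623e-05  3.08909497e+00] [-0.49010049  0.21559457 -1.06371808] [-0.04844595  0.6483164  -0.40508661  1.40377444  0.26472228  1.14323129
  1.02854709]
```

View pics/wrist1.png

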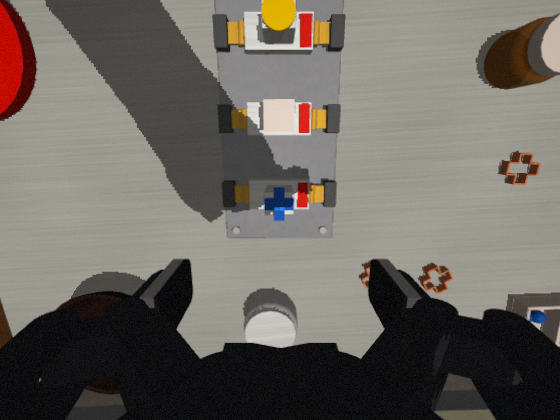

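The wrist view has +y to the right. The blue cross is at (279,203), its red mark at (302,195), the white square at (279,117) and the yellow disc at (278,12). Casting these to positions.

```bash
python3 - <<'E'
from h import *
i=dict(np.load('i1.npz')); d=np.load('w1.npy')
p=cv2.imread('pics/wrist1.png'); hsv=cv2.cvtColor(p,cv2.COLOR_BGR2HSV); H,S,V=[hsv[...,k].astype(int) for k in range(3)]
def cc(m,z,nm,box):
    k,l,s,c=cv2.connectedComponentsWithStats(m.astype(np.uint8))
    for j in range(1,k):
        if s[j,4]>40 and box[0]<c[j][0]<box[1] and box[1+1]<c[j][1]<box[3]:
            dd=d[l==j]; dd=dd[dd>0]
            bc=(s[j,0]+s[j,2]/2-.5, s[j,1]+s[j,3]/2-.5)
            print(nm,c[j],s[j],'mean',onplane(i,*c[j],z)[:2],'box',onplane(i,*bc,z)[:2],'depthz',atdepth(i,*c[j],np.median(dd)))
B=(200,350,0,250)
cc((H>=100)&(H<=130)&(S>130)&(V>50),.082,'blue',B)
cc((H>=20)&(H<=30)&(S>180)&(V>150),.082,'yel',B)
cc(((H<5)|(H>175))&(S>180),.034,'redmark',B)
cc((S<60)&(V>180),.082,'white',(255,300,90,140))
print([onplane(i,*q,.016)[:2] for q in ((227,238),(333,238),(216,0),(343,0))])
for n in ('scene','side'):
    q=cv2.imread(f'pics/{n}1.png'); ii=viewer.camera_info(n); h=cv2.cvtColor(q,cv2.COLOR_BGR2HSV)
    m=((h[...,0]>=100)&(h[...,0]<=130)&(h[...,1]>120)&(h[...,2]>60)).astype(np.uint8); m[:130]=0;m[215:]=0;m[:,:370]=0;m[:,440:]=0
    k,l,s,c=cv2.connectedComponentsWithStats(m)
    for j in range(1,k):
        if s[j,4]>8: print(n,c[j],s[j],onplane(ii,*c[j],.082))
E
```

```text
blue [278.55268022 203.81515712] [265 188  28  33 541] mean [0.67418557 0.1372466 ] box [0.67437491 0.13718275] depthz [0.67387152 0.13727174 0.08337486]
yel [278.15481651  13.20986239] [262   0  34  31 872] mean [0.50624523 0.14602093] box [0.50759187 0.14624531] depthz [0.50674696 0.14600387 0.08344049]
yel [235.55654762  32.4375    ] [228  21  16  23 336] mean [0.51882509 0.10801941] box [0.5184878  0.10800194] depthz [0.50227346 0.10158251 0.02775129]
yel [320.915625  32.58125 ] [314  21  16  23 320] mean [0.52288974 0.18256456] box [0.52247129 0.18308066] depthz [0.5070984  0.19001379 0.02776178]
yel [318.41832669 118.79282869] [312 109  14  20 251] mean [0.59426667 0.17915802] box [0.59400922 0.17923935] depthz [0.59176812 0.18597815 0.02771882]
yel [316.64788732 193.51643192] [310 185  14  17 213] mean [0.66560249 0.17607828] box [0.6650673  0.17594062] depthz [0.67639429 0.1823201  0.02775541]
redmark [305.31638418  30.0819209 ] [300  14  12  33 354] mean [0.50581143 0.17335859] box [0.50574859 0.17354707] depthz [0.50590172 0.1733313  0.03430067]
redmark [303.52097902 118.1958042 ] [299 104  10  29 286] mean [0.59055801 0.16890523] box [0.59035333 0.16888866] depthz [0.59059341 0.16885075 0.03470172]
redmark [302.06849315 194.49771689] [298 183  10  24 219] mean [0.67541768 0.16451326] box [0.6754471  0.16501835] depthz [0.67534744 0.16449051 0.03435163]
white [281.30867925 116.98566038] [ 260   99   51   36 1325] mean [0.59078959 0.14436635] box [0.59054148 0.14785205] depthz [0.59081792 0.14436334 0.08248873]
[array([0.73074619, 0.06745695]), array([0.73789523, 0.20343872]), array([0.46804452, 0.08263191]), array([0.47508626, 0.21504947])]
scene [403.63636364 172.18181818] [402 170   5   5  11] [0.68051554 0.1415734  0.082     ]
side [405.96666667 175.16666667] [401 173  10   5  30] [0.675077   0.13545172 0.082     ]
```

Die centre is about (0.674, 0.137) with a yaw of −3°, and the tool yaw already matches. Correcting the offset and descending.

{"op": "play_rows", "data": {
  "motion": [
    [-0.2,-0.3,2,0,0,0,1],
    [-0.2,-0.3,5,0,0,0,1],
    [-0.2,-0.3,8,0,0,0,1],
    [-0.2,-0.3,10,0,0,0,1],
    [-0.2,-0.3,12,0,0,0,1]
  ]
}}

```text
clock: 2.25
position: [0.6736, 0.1368, 0.1102]
tool_rot: [-3.141, -0.001, 3.09]
force: [0.9, 0.9, 0.8]
grip_width: 0.0854
finger_force: 0.0
```

```bash
python3 - <<'E'
from h import *
s=observe(); print(s['clock'],s['position'],s['tool_rot'],s['force'])
p,d,i=grab('wrist','wrist2')
E
```

```text
2.25 [0.67363831 0.13684454 0.11015812] [-3.14145610e+00 -5.05347017e-04  3.09026667e+00] [0.94439642 0.9450408  0.84545421]
```

View pics/wrist2.png

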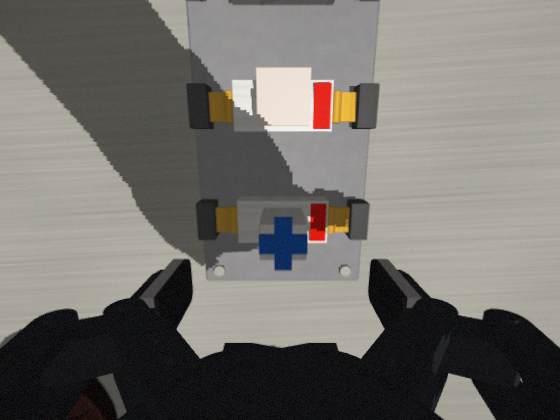

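The cross is at (283,243), and the midpoint between the pads is about column 280, so it is centred to about 1 mm. Now the final descent, then close.

{"op": "play_rows", "data": {
  "motion": [
    [0,0.05,2,0,0,0,1],
    [0,0.05,4,0,0,0,1],
    [0,0.05,5.5,0,0,0,1],
    [0,0.05,6.5,0,0,0,1],
    [0,0.05,7.1,0,0,0,1]
  ]
}}

```text
clock: 2.8
position: [0.6738, 0.1374, 0.0398]
tool_rot: [-3.141, -0.0, 3.091]
force: [-0.7, 0.5, -0.0]
grip_width: 0.0854
finger_force: 0.0
```

{"op": "play_rows", "data": {
  "motion": [
    [0,0,0,0,0,0,0.2],
    [0,0,0,0,0,0,0.0],
    [0,0,0,0,0,0,-0.1],
    [0,0,0,0,0,0,-0.2],
    [0,0,0,0,0,0,-0.25]
  ],
  "squeeze": 30
}}

```text
clock: 3.3
position: [0.6741, 0.1375, 0.0407]
tool_rot: [3.141, 0.001, 3.091]
force: [-0.6, -0.2, 0.0]
grip_width: 0.0322
finger_force: 0.0
```

{"op": "play_rows", "data": {
  "motion": [
    [0,0,0,0,0,0,-0.3],
    [0,0,0,0,0,0,-0.4],
    [0,0,0,0,0,0,-0.5],
    [0,0,0,0,0,0,-0.6],
    [0,0,0,0,0,0,-0.6]
  ],
  "squeeze": 30
}}

```text
clock: 3.8
position: [0.6741, 0.1378, 0.0408]
tool_rot: [3.141, 0.001, 3.091]
force: [-1.9, 2.4, 5.5]
grip_width: 0.0297
finger_force: 30.3
```

Gripped at 29.7 mm. Raising the squeeze, then tipping the red end up in two steps.

{"op": "play_rows", "data": {
  "motion": [
    [0,0,0,0,0,0,-0.6],
    [0,0,0,0,0,0,-0.6],
    [0,0,0,0,0,0,-0.6],
    [0,0,0,0,0,0,-0.6],
    [0,0,0,0,0,0,-0.6]
  ],
  "squeeze": 110
}}

```text
clock: 4.3
position: [0.6741, 0.1378, 0.041]
tool_rot: [3.141, 0.001, 3.091]
force: [-3.1, 1.3, 9.2]
grip_width: 0.0288
finger_force: 108.6
```

{"op": "play_rows", "data": {
  "motion": [
    [0,-0.04,-0.05,-0.014,0,0,-0.6],
    [0,-0.07,-0.1,-0.028,0,0,-0.6],
    [0,-0.11,-0.145,-0.042,0,0,-0.6],
    [0,-0.145,-0.19,-0.056,0,0,-0.6],
    [0,-0.18,-0.24,-0.07,0,0,-0.6]
  ]
}}

```text
clock: 4.8
position: [0.674, 0.1363, 0.0432]
tool_rot: [3.07, 0.001, 3.091]
force: [-0.1, 4.9, 2.5]
grip_width: 0.0295
finger_force: 108.9
```

{"op": "play_rows", "data": {
  "motion": [
    [0,-0.04,-0.05,-0.015,0,0,-0.6],
    [0,-0.08,-0.1,-0.03,0,0,-0.6],
    [0,-0.12,-0.15,-0.045,0,0,-0.6],
    [0,-0.16,-0.2,-0.06,0,0,-0.6],
    [0,-0.2,-0.25,-0.075,0,0,-0.6]
  ]
}}

```text
clock: 5.3
position: [0.6739, 0.1341, 0.0457]
tool_rot: [2.995, 0.001, 3.091]
force: [-0.8, 4.4, 6.0]
grip_width: 0.0287
finger_force: 109.2
```

{"op": "play_rows", "data": {
  "motion": [
    [0,0,0,0,0,0,-0.6],
    [0,0,0,0,0,0,-0.6],
    [0,0,0,0,0,0,-0.6],
    [0,0,0,0,0,0,-0.6],
    [0,0,0,0,0,0,-0.6]
  ]
}}

```text
clock: 5.8
position: [0.6739, 0.1339, 0.0457]
tool_rot: [2.996, 0.001, 3.091]
force: [-2.0, 2.9, 9.7]
grip_width: 0.0289
finger_force: 109.4
```

```bash
python3 - <<'E'
from h import *
s=observe(); print(s['clock'],s['position'],s['tool_rot'],s['force'],s['moment'])
p,d,i=grab('wrist','wrist3'); a,_,_=grab('side')
cv2.imwrite('pics/m3.png',np.vstack([p[100:400,100:460],cv2.resize(a[150:216,330:430],(360,238),interpolation=2)])[:,:,::-1])
E
```

```text
5.8 [0.67392738 0.13387648 0.04571104] [2.99559126e+00 7.41285263e-04 3.09088695e+00] [-2.03085455  2.89276121  9.70219005] [0.4063794  0.35690788 0.01518259]
```

View pics/m3.png

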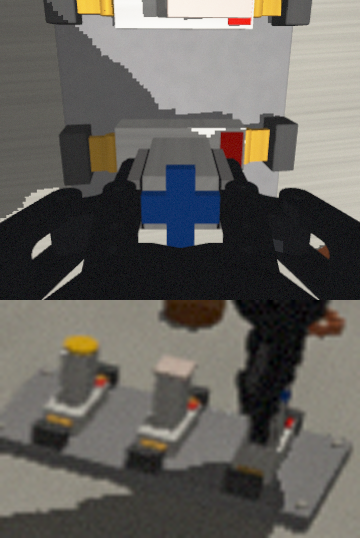

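The die looks square to the gripper while the rack appears tilted. I'll confirm from the depth that the die itself tilted.

```bash
cat >> h.py <<'E'
def tilt():
    p,d,i=grab('wrist'); hsv=cv2.cvtColor(p,cv2.COLOR_RGB2HSV); H,S,V=[hsv[...,k].astype(int) for k in range(3)]
    for nm,m in (('cross',(H>=100)&(H<=130)&(S>130)&(V>50)),('red',((H<5)|(H>175))&(S>150))):
        m=m.copy(); m[:200]=0; m[:,:220]=0; m[:,360:]=0; m=cv2.erode(m.astype(np.uint8),np.ones((3,3)))>0
        P=np.array([atdepth(i,u,v,d[v,u]) for v,u in np.argwhere(m&(d>0))])
        if len(P)<10: print(nm,len(P)); continue
        c=np.median(P,0); P=P[np.abs(P[:,2]-c[2])<.008]
        A=np.c_[P[:,:2]-P[:,:2].mean(0),np.ones(len(P))]; s=np.linalg.lstsq(A,P[:,2],rcond=None)[0]
        print(nm,len(P),'mean',P.mean(0),'slope deg x,y',np.degrees(np.arctan(s[:2])))
E
python3 -c "
from h import *
tilt()"
```

```text
cross 3601 mean [0.67199726 0.12673068 0.08755616] slope deg x,y [1.05126122 8.13966553]
red 455 mean [0.66748771 0.16161104 0.0433536 ] slope deg x,y [0.2271564  8.14282671]
```

Die tipped 8.1° red end up. Returning through level, then the other way.

{"op": "play_rows", "data": {
  "motion": [
    [0,0.07,0.1,0.029,0,0,-0.6],
    [0,0.14,0.2,0.058,0,0,-0.6],
    [0,0.2,0.3,0.087,0,0,-0.6],
    [0,0.265,0.41,0.116,0,0,-0.6],
    [0,0.325,0.52,0.145,0,0,-0.6]
  ]
}}

```text
clock: 6.45
position: [0.6742, 0.1377, 0.041]
tool_rot: [-3.141, 0.001, 3.091]
force: [-1.7, 2.9, 6.9]
grip_width: 0.0287
finger_force: 109.6
```

{"op": "play_rows", "data": {
  "motion": [
    [0,0.04,-0.05,0.014,0,0,-0.6],
    [0,0.07,-0.1,0.028,0,0,-0.6],
    [0,0.11,-0.145,0.042,0,0,-0.6],
    [0,0.145,-0.19,0.056,0,0,-0.6],
    [0,0.18,-0.24,0.07,0,0,-0.6]
  ]
}}

```text
clock: 6.95
position: [0.6742, 0.1394, 0.0431]
tool_rot: [-3.072, 0.001, 3.09]
force: [-0.8, 1.6, 4.1]
grip_width: 0.0288
finger_force: 109.1
```

{"op": "play_rows", "data": {
  "motion": [
    [0,0.04,-0.05,0.015,0,0,-0.6],
    [0,0.08,-0.1,0.03,0,0,-0.6],
    [0,0.12,-0.15,0.045,0,0,-0.6],
    [0,0.16,-0.2,0.06,0,0,-0.6],
    [0,0.2,-0.25,0.075,0,0,-0.6]
  ]
}}

```text
clock: 7.45
position: [0.6743, 0.1415, 0.0455]
tool_rot: [-2.996, 0.001, 3.091]
force: [-0.3, -0.6, 5.3]
grip_width: 0.0292
finger_force: 109.4
```

{"op": "play_rows", "data": {
  "motion": [
    [0,0,0,0,0,0,-0.6],
    [0,0,0,0,0,0,-0.6],
    [0,0,0,0,0,0,-0.6],
    [0,0,0,0,0,0,-0.6],
    [0,0,0,0,0,0,-0.6]
  ]
}}

```text
clock: 7.95
position: [0.6744, 0.1415, 0.0457]
tool_rot: [-2.997, 0.001, 3.091]
force: [-0.1, 2.6, 8.9]
grip_width: 0.0288
finger_force: 109.7
```

```bash
python3 -c "
from h import *
tilt()"
```

```text
cross 3608 mean [0.67308161 0.14674149 0.08751811] slope deg x,y [ 0.35500382 -8.29911515]
red 454 mean [0.66785643 0.16757511 0.03525205] slope deg x,y [-0.96812612 -8.35593154]
```

Both tips are done, at +8.1° and −8.3°. Levelling, then drawing straight up slowly.

{"op": "play_rows", "data": {
  "motion": [
    [0,-0.07,0.1,-0.029,0,0,-0.6],
    [0,-0.14,0.2,-0.058,0,0,-0.6],
    [0,-0.2,0.3,-0.087,0,0,-0.6],
    [0,-0.265,0.4,-0.116,0,0,-0.6],
    [0,-0.325,0.5,-0.145,0,0,-0.6]
  ]
}}

```text
clock: 8.5
position: [0.6742, 0.1375, 0.0411]
tool_rot: [3.141, 0.001, 3.091]
force: [-0.6, 1.6, 7.3]
grip_width: 0.0291
finger_force: 109.4
```

{"op": "play_rows", "data": {
  "motion": [
    [0,0,-0.2,0,0,0,-0.6],
    [0,0,-0.5,0,0,0,-0.6],
    [0,0,-0.8,0,0,0,-0.6],
    [0,0,-1.1,0,0,0,-0.6],
    [0,0,-1.4,0,0,0,-0.6]
  ]
}}

```text
clock: 9.0
position: [0.6728, 0.1375, 0.0535]
tool_rot: [-3.141, -0.003, 3.091]
force: [0.1, 12.9, 1.7]
grip_width: 0.0287
finger_force: 113.5
```

{"op": "play_rows", "data": {
  "motion": [
    [0,0,-0.4,0,0,0,-0.6],
    [0,0,-0.8,0,0,0,-0.6],
    [0,0,-1.2,0,0,0,-0.6],
    [0,0,-1.6,0,0,0,-0.6],
    [0,0,-2,0,0,0,-0.6]
  ]
}}

```text
clock: 9.5
position: [0.6739, 0.1372, 0.0751]
tool_rot: [-3.141, 0.0, 3.091]
force: [0.3, 0.7, -2.9]
grip_width: 0.0287
finger_force: 113.1
```

```bash
python3 -c "
from h import *
tilt()
s=observe();print(s['position'],s['force'])
a,_,_=grab('side'); cv2.imwrite('pics/m4.png',cv2.resize(a[130:220,320:440],None,fx=5,fy=5,interpolation=2)[:,:,::-1])"
```

```text
cross 3597 mean [0.67234919 0.13631031 0.11733668] slope deg x,y [ 0.62449205 -0.12717467]
red 450 mean [0.66749179 0.16443542 0.06859304] slope deg x,y [-0.48524332 -0.24205874]
[0.67423245 0.13734554 0.07575172] [ 1.5996922  -0.28963978 -1.48022591]
```

View pics/m4.png

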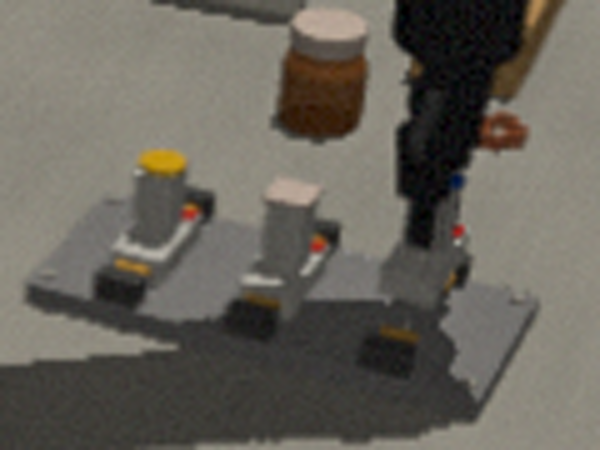

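Die is clear and level, and the other two are still seated. Lifting and carrying it to the dish at about (0.4985, −0.2207).

{"op": "play_rows", "data": {
  "motion": [
    [0,0,-1,0,0,0,-0.6],
    [0,0,-3,0,0,0,-0.6],
    [0,0,-5,0,0,0,-0.6],
    [0,0,-7,0,0,0,-0.6],
    [0,0,-8,0,0,0,-0.6]
  ]
}}

```text
clock: 10.1
position: [0.6745, 0.1376, 0.1569]
tool_rot: [3.141, 0.002, 3.091]
force: [0.6, 0.6, -2.6]
grip_width: 0.0293
finger_force: 113.1
```

{"op": "play_rows", "data": {
  "motion": [
    [0.4,-1,0,0,0,0,-0.6],
    [1.3,-3,0,0,0,0,-0.6],
    [2.2,-5,0,0,0,0,-0.6],
    [3.2,-7.5,0,0,0,0,-0.6],
    [4.3,-10,0,0,0,0,-0.6]
  ]
}}

```text
clock: 10.6
position: [0.6245, 0.038, 0.1535]
tool_rot: [-3.141, -0.002, 3.091]
force: [0.4, 0.5, -1.3]
grip_width: 0.0292
finger_force: 113.1
```

{"op": "play_rows", "data": {
  "motion": [
    [1.1,-2.6,0,0,0,0,-0.6],
    [2.2,-5.2,0,0,0,0,-0.6],
    [3.4,-7.8,0,0,0,0,-0.6],
    [4.5,-10.4,0,0,0,0,-0.6],
    [5.6,-13,0,0,0,0,-0.6]
  ]
}}

```text
clock: 11.1
position: [0.5616, -0.089, 0.1537]
tool_rot: [-3.141, -0.002, 3.09]
force: [1.5, -0.3, -2.1]
grip_width: 0.0289
finger_force: 113.1
```

{"op": "play_rows", "data": {
  "motion": [
    [1.1,-2.6,0,0,0,0,-0.6],
    [2.3,-5.4,0,0,0,0,-0.6],
    [3.5,-8.1,0,0,0,0,-0.6],
    [4.6,-10.6,0,0,0,0,-0.6],
    [5.4,-12.6,0,0,0,0,-0.6]
  ]
}}

```text
clock: 11.6
position: [0.5008, -0.2123, 0.1538]
tool_rot: [-3.141, -0.002, 3.089]
force: [0.0, 0.5, -2.1]
grip_width: 0.0289
finger_force: 113.1
```

{"op": "play_rows", "data": {
  "motion": [
    [0.5,-1,0,0,0,0,-0.6],
    [0.5,-1,0,0,0,0,-0.6],
    [0.5,-1,0,0,0,0,-0.6],
    [0.5,-1,0,0,0,0,-0.6],
    [0.5,-1,0,0,0,0,-0.6]
  ]
}}

```text
clock: 12.1
position: [0.4979, -0.2191, 0.1546]
tool_rot: [3.141, 0.0, 3.092]
force: [-0.4, 0.7, -2.1]
grip_width: 0.029
finger_force: 113.1
```

```bash
python3 - <<'E'
from h import *
tilt()
s=observe();print(s['clock'],s['position'],s['tool_rot'],s['force'])
grab('wrist','wrist5')
E
```

```text
cross 3588 mean [ 0.49629632 -0.22005411  0.19691437] slope deg x,y [ 0.82074338 -0.15927208]
red 2673 mean [ 0.50984873 -0.20297015  0.00341277] slope deg x,y [ 2.44557035 -0.17039321]
12.15 [ 0.49782007 -0.21931314  0.1546176 ] [3.14139073e+00 9.38915439e-05 3.09195586e+00] [ 1.09329721  0.41179326 -2.52532569]
```

View pics/wrist5.png

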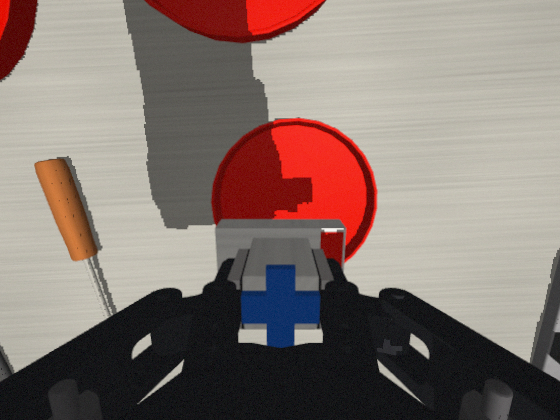

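The dish rim spans columns 213–377, with its top at row 118. The die is level above its lower part. A quick check of the dish centre from this view.

```bash
python3 - <<'E'
from h import *
i=viewer.camera_info('wrist')
for q in ((213,195),(377,195),(294,118)): print(onplane(i,*q,.022))
p=cv2.imread('pics/wrist5.png');h=cv2.cvtColor(p,cv2.COLOR_BGR2HSV)
m=(((h[...,0]<5)|(h[...,0]>175))&(h[...,1]>150)).astype(np.uint8); m[:100]=0; m[215:]=0
k,l,s,c=cv2.connectedComponentsWithStats(m); j=1+np.argmax(s[1:,4])
cn,_=cv2.findContours((l==j).astype(np.uint8),0,1); c=max(cn,key=len)[:,0]
P=np.array([onplane(i,*q,.022)[:2] for q in c if q[1]<205 and True])
h=cv2.convexHull(P.astype(np.float32))[:,0]
A=np.c_[2*h,np.ones(len(h))]; x=np.linalg.lstsq(A,(h**2).sum(1),rcond=None)[0]; print(x[:2],np.sqrt(x[2]+x[:2]@x[:2]))
E
```

```text
[ 0.48452441 -0.2836566   0.022     ]
[ 0.49232311 -0.12829909  0.022     ]
[ 0.41896701 -0.20425422  0.022     ]
[ 0.4974534  -0.20739602] 0.07847591786929141
```

The wrist fit gives a dish centre of (0.4975, −0.207). The earlier bounding box was biased by the visible outer wall. Shifting +1.2 cm in y and lowering.

{"op": "play_rows", "data": {
  "motion": [
    [0,0.4,1,0,0,0,-0.6],
    [0,0.9,3,0,0,0,-0.6],
    [0,1.2,5,0,0,0,-0.6],
    [0,1.2,7,0,0,0,-0.6],
    [0,1.2,8.5,0,0,0,-0.6]
  ]
}}

```text
clock: 12.7
position: [0.4976, -0.2073, 0.0678]
tool_rot: [3.141, -0.001, 3.091]
force: [0.6, -0.5, -3.2]
grip_width: 0.0291
finger_force: 113.1
```

{"op": "play_rows", "data": {
  "motion": [
    [0,0,1,0,0,0,-0.6],
    [0,0,1.8,0,0,0,-0.6],
    [0,0,2.5,0,0,0,-0.6],
    [0,0,3,0,0,0,-0.6],
    [0,0,3.3,0,0,0,-0.6]
  ]
}}

```text
clock: 13.2
position: [0.4982, -0.2081, 0.0365]
tool_rot: [-3.142, 0.0, 3.091]
force: [0.1, 0.0, -1.3]
grip_width: 0.0286
finger_force: 113.1
```

{"op": "play_rows", "data": {
  "motion": [
    [0,0,0.1,0,0,0,-0.6],
    [0,0,0.2,0,0,0,-0.6],
    [0,0,0.3,0,0,0,-0.6],
    [0,0,0.4,0,0,0,-0.6],
    [0,0,0.5,0,0,0,-0.6]
  ]
}}

```text
clock: 13.7
position: [0.4981, -0.2082, 0.0317]
tool_rot: [-3.141, 0.0, 3.091]
force: [0.1, 0.4, -3.3]
grip_width: 0.029
finger_force: 113.1
```

{"op": "play_rows", "data": {
  "motion": [
    [0,0,0.05,0,0,0,-0.6],
    [0,0,0.1,0,0,0,-0.6],
    [0,0,0.15,0,0,0,-0.6],
    [0,0,0.2,0,0,0,-0.6],
    [0,0,0.2,0,0,0,-0.6]
  ]
}}

```text
clock: 14.2
position: [0.4981, -0.2081, 0.0296]
tool_rot: [3.142, -0.0, 3.091]
force: [-0.0, 0.6, -2.6]
grip_width: 0.0287
finger_force: 113.1
```

{"op": "play_rows", "data": {
  "motion": [
    [0,0,0.03,0,0,0,-0.6],
    [0,0,0.06,0,0,0,-0.6],
    [0,0,0.1,0,0,0,-0.6],
    [0,0,0.1,0,0,0,-0.6],
    [0,0,0.1,0,0,0,-0.6]
  ]
}}

```text
clock: 14.7
position: [0.4981, -0.2081, 0.0289]
tool_rot: [-3.141, 0.0, 3.091]
force: [-3.0, 0.6, 5.4]
grip_width: 0.0287
finger_force: 114.5
```

Contact: the force rose by 8 N. Releasing gently.

{"op": "play_rows", "data": {
  "motion": [
    [0,0,0,0,0,0,-0.6],
    [0,0,0,0,0,0,-0.6],
    [0,0,0,0,0,0,-0.6],
    [0,0,0,0,0,0,-0.3],
    [0,0,0,0,0,0,-0.25]
  ],
  "squeeze": 25
}}

```text
clock: 15.2
position: [0.4982, -0.2081, 0.0287]
tool_rot: [-3.142, 0.0, 3.091]
force: [-0.7, 0.2, -0.8]
grip_width: 0.0322
finger_force: 0.0
```

{"op": "play_rows", "data": {
  "motion": [
    [0,0,0,0,0,0,-0.2],
    [0,0,0,0,0,0,-0.1],
    [0,0,0,0,0,0,0.0],
    [0,0,0,0,0,0,0.2],
    [0,0,0,0,0,0,0.4]
  ]
}}

```text
clock: 15.7
position: [0.4981, -0.2081, 0.0286]
tool_rot: [3.142, -0.0, 3.091]
force: [-0.4, -0.1, -0.1]
grip_width: 0.0593
finger_force: 0.0
```

{"op": "play_rows", "data": {
  "motion": [
    [0,0,-0.5,0,0,0,0.5],
    [0,0,-2,0,0,0,0.5],
    [0,0,-4,0,0,0,0.5],
    [0,0,-7,0,0,0,0.5],
    [0,0,-10,0,0,0,0.5]
  ]
}}

```text
clock: 16.2
position: [0.498, -0.208, 0.1308]
tool_rot: [3.142, 0.0, 3.091]
force: [0.5, -0.6, -0.0]
grip_width: 0.0642
finger_force: 0.0
```

{"op": "play_rows", "data": {
  "motion": [
    [0,0,-3,0,0,0,0.5],
    [0,0,-6,0,0,0,0.5],
    [0,0,-8,0,0,0,0.5],
    [0,0,-8,0,0,0,0.5],
    [0,0,-8,0,0,0,0.5]
  ]
}}

```text
clock: 16.7
position: [0.498, -0.2082, 0.2095]
tool_rot: [-3.141, 0.001, 3.091]
force: [0.0, -0.2, -0.4]
grip_width: 0.064
finger_force: 0.0
```

```bash
python3 - <<'E'
from h import *
s=observe();print(s['clock'],s['position'],s['force'])
w,_,_=grab('wrist'); a,_,_=grab('side'); b,_,_=grab('scene')
x=cv2.resize(a[140:270,260:450],(380,260)); y=cv2.resize(b[120:270,230:449],(380,260))
cv2.imwrite('pics/fin.png',np.hstack([np.vstack([x,y]),cv2.resize(w,(420,520))])[:,:,::-1])
E
```

```text
16.7 [ 0.49801847 -0.2081539   0.20953039] [ 0.01879421 -0.23828989 -0.35867568]
```

View pics/fin.png

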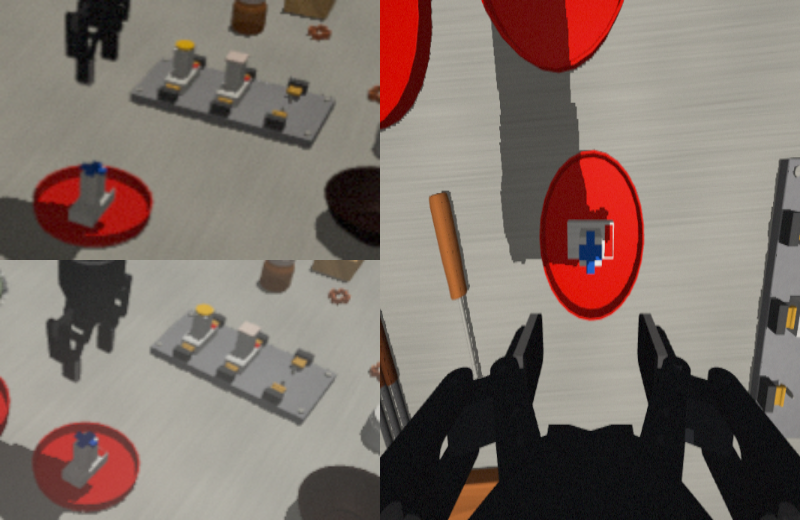

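The die stands upright near the middle of the small dish, at about (590,243) in the wrist panel. The disc and square dies are still seated, and the gripper is clear. Handing in.

```bash
python3 -c "
from workcell import bot
print(bot.job_done())"
```

```text
the job is handed in; nothing more can be done
None
```

The blue-cross die was rocked +8.1° then −8.3°, drawn out, and set upright inside the smallest red dish; the other two dies are still seated, and the job was handed in at about 17 s.

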